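# Take the panel out of the night light for cleaning

### The arm

A 6-joint arm with a two-finger parallel gripper is mounted at the origin on the work surface. World frame = base frame: x ahead of the robot, y to its left, z up, the work surface at z = 0. Lengths are in mm, angles in degrees, forces in N, time in s.
With the tool pointing down it reaches from about 300 to 850 mm from the base axis. Payload 4.2 kg.
Tool frame: the origin (TCP) lies midway between the tips of the shut fingers; the grasp point (between the pads) lies 19 mm behind it; x points along the fingers, y is the direction in which the jaws open and shut, and the axes are right-handed (so a half turn about x gives the same grasp; the last joint's range is limited). The gripper opens to 91 mm and grips with 3 to 60 N. Pads are 32 mm wide; open, the fingers measure 118 mm over their backs; the gripper's body (76 mm by 178 mm) begins 60 mm behind the grasp point.
Start: joints at [-77.636, 18.312, 89.639, -0, 72.044, -1.146], TCP at [134.334, -559.104, 213.976] pointing down, gripper open.
Joint ranges: [-177.97, 177.97], [-48.28, 115.42], [12.27, 149.76], [-77.06, 257.06], [2.81, 150.46], [-146.56, 146.56]. Speed limits (degrees/s): [147.25, 147.25, 180, 180, 180, 180].

### API

Orientations are given as [roll, pitch, yaw] about the fixed x, y, z axes, in that order (R = Rz(yaw) Ry(pitch) Rx(roll)).
In Python, from workcell import env gives the robot as it stands.
- The arm moves only by the shell command python3 -m handwheel 'ROWS' [FORCE]. ROWS is text: rows parted by semicolons, each of 7 numbers parted by spaces: the turn, a rotation vector about the tool's x, y, z in degrees, then the shift along the tool's x, y, z in m, then the finger opening in m, from 0 to 0.0912. In form: rx ry rz x y z grip; .... A call has 1 to 12 rows; each row is the pose to reach, as a shift and turn from the pose commanded when the call began, along the tool's axes at that moment; what a row does not reach only later rows make up. A row lasts 1/12 s, in which the tool goes at most 41.7 mm and 7.16 degrees, less where a joint would pass 70% of its speed; a pose out of reach is approached as far as the arm can. A call with a gripper value outside its range is refused whole. The fingers move at their own pace and stop on an object; FORCE is the grip in N (left out, the last holds). Time passes only in rows, so rows that repeat a pose let the fingers close. It gives the time, the measured TCP pose, the force and the opening at its end, in the units of the state.
- env.state(): the state, without advancing time (a new reading comes with each control period).
- env.grab_frame(name): name is "scene" or "top" or "wrist"; returns the picture (420x560x3 uint8, red, green, blue); there is no depth.
- env.get_calibration(name): a dict with "mtx" (3x3 intrinsics, pixels), "T" (4x4, takes a point from camera to world coordinates); the wrist camera has in their place "hand_eye" (4x4, takes a point from camera to tool coordinates, whose origin is the TCP and whose axes are the tool frame's). Camera axes: x right, y up, looking along -z (the intrinsics and any distortion apply to the point x, -y, -z); pixel columns grow to the right and rows downward; lengths in mm; the calibration is good to about 2 mm. A picture is of the moment at which its call begins: read the wrist's pose just before it. get_calibration takes no time and is no camera call.
- env.job_done(): hands the job in, once; it reports no verdict.
The state is a dict: "time_s": time; "qpos": joint angles; "qvel": joint speeds; "effort": joint torques, N m; "ee_pos": TCP position; "ee_rot": TCP orientation; "force": force on the tool from outside, world axes, zero at the start; "torque": the same for the moment, N m; "gripper_width": finger opening in mm.
Only numpy, scipy, OpenCV 4.12 (cv2) and the standard library are available. Lean on these libraries where they do the work, as an engineer would, in place of code of your own. Each camera call takes 0.05 s, during which the arm holds its last target. There are 200 camera calls.

### The job

The night light's acrylic panel has to have its lower end wiped, where the lamps shine in. Switch the night light off by pushing its sprung switch lever down to its stop and letting it come back up, then draw the round-topped panel out of the slot in its base and turn it from upright until its length lies level. Finish while still holding it there, still and level, with its middle at least 20 cm above the ledge and only the gripper carrying it; leave the spare panels in their stand and the other things where they are.

Things in the scene. Friction and masses are not known exactly. Their poses are not given: they have to be found in the camera images.
- panel_mid (a point): Centre of the night light's panel: opal acrylic, 56 mm wide, 8 mm thick, 168 mm long, half-round top (side edges straight up to 28 mm below the top), about 90 g. The point is 84 mm from top and from lower end. z runs along the length to the round top (up at the start), y across the width, x through the thickness.
- panel_foot (a point): Middle of the lower end of the same panel, 84 mm from its centre; same axes. At the start it stands loose on the floor of the slot, 26 mm deep, with about 1 mm of play each side; the other 142 mm of the panel stand free above the base.
- lamp: The night light: wooden base, screwed to the ledge, 76 mm in its x, 190 mm in its y, 36 mm high; origin at the centre of its underside. The panel's slot lies 50 mm towards +y from the origin, its long side along y. The switch lever lies towards -y.
- lamp_slot (a point): Centre of the slot's mouth in the top of the lamp base, 36 mm above the ledge. The slot is 26 mm deep.
- key_tip (a point): Top of the round thumb pad (30 mm across) at the free end of the night light's aluminium switch lever, where it is pushed. The hinge is 60 mm from here, towards the slot, its axis along the base's x. At rest the lever slopes up, the pad about 68 mm above the ledge; at its stop it is level, the pad about 18 mm lower.
- key (a joint): Angle of the switch lever: 0 at rest (sprung up), 0.30 rad at its stop. It springs back by itself; the push needed at the pad grows from about 1.5 N to about 5 N at the stop.
- stand: Wooden stand for spare panels, screwed to the ledge, 100 x 84 x 36 mm, no lever; origin at the centre of its underside. It and the lamp may have changed places.
- spare_square: Spare panel with a square top, standing in the stand, 56 x 8 x 150 mm, origin at the middle of its lower end, z up. To be left alone.
- spare_gable: Spare panel with a pointed top, standing in the stand, 56 x 8 x 148 mm, origin at the middle of its lower end, z up. To be left alone.
- jar: Closed baby food jar, 58 mm across, 74 mm high, origin at the centre of its underside. To be left alone.
- spoon: Spoon, 150 mm long, lying flat on the ledge. To be left alone.
- cup: Plastic cup, 72 mm across the mouth, 82 mm high, origin at the centre of its underside. To be left alone.
- teether: Wooden teething ring, 72 mm across, 11 mm high, lying flat. To be left alone.
- tractor: Wooden toy tractor, 115 x 75 x 85 mm, origin on the ledge under its middle. To be left alone.
Not all that is in view belongs to the job. What is shaped like the part that bears panel_mid but brown is not meant. Leave any green look-alike of the stand alone.

How it is judged:
By the outcome, as a careful person would: the job done as asked, in the order asked, and still so for the second after the job is handed in, while the arm keeps its last pose, push and grip.
It also fails if it takes over 61 s, if anything falls off the work surface, if the arm or the gripper's body presses on something with over 40 N, if the wrist force passes 120 N, or if a joint passes its speed limit or range.

## Working session

There is one attempt and no reset: what is moved stays moved. The work goes in short steps, Python scripts to look and compute and a shell command to move; the robot and the scene stay as the last step left them, time stands still between calls to the robot, and variables do not carry over. Pictures are saved under pics/ and viewed, on a budget of 10 in all, crops included, one or two more only if the job needs it, and the job is handed in when it is done.

```bash
mkdir -p pics; ls; python3 - <<'E'
from workcell import env
import cv2,numpy as np
print(env.state())
for n in ("scene","top"):
    im=env.grab_frame(n); cv2.imwrite(f"pics/{n}0.png",im[:,:,::-1]); c=env.get_calibration(n); print(n,c)
print(env.get_calibration("wrist"))
E
```

```text
pics
{'time_s': 0.0, 'qpos': array([-7.76355624e+01,  1.83517358e+01,  8.97083935e+01, -2.49206944e-03,
        7.20423809e+01, -1.14690266e+00]), 'qvel': array([ 1.74455511e-02, -7.78022811e-02, -4.53454131e-02,  5.61275932e-05,
       -3.53406691e-02,  1.04863518e-01]), 'effort': array([-2.14322885e-03, -4.12464631e+01, -2.31974816e+01,  7.26059242e-02,
        4.57703532e-02, -1.54686522e-04]), 'ee_pos': array([ 134.20906022, -558.58838595,  213.10585952]), 'ee_rot': array([-89.82287727,  89.89746236, 103.68923345]), 'force': array([-0.19362956, -0.17446817, -0.64586188]), 'torque': array([ 0.03958724, -0.01975702,  0.04128178]), 'gripper_width': 91.02513394623091}
scene {'mtx': array([[519.57772457,   0.        , 281.9841521 ],
       [  0.        , 519.57772457, 210.67246118],
       [  0.        ,   0.        ,   1.        ]]), 'T': array([[ 8.65668517e-01, -2.70029569e-01,  4.21547210e-01,
         1.08915522e+03],
       [ 5.00206313e-01,  5.00679295e-01, -7.06479927e-01,
        -9.81965952e+02],
       [-2.02894896e-02,  8.22438007e-01,  5.68492798e-01,
         8.86706961e
[... 423 characters left out ...]
06667e+01],
       [-9.47292084e-03,  1.66435328e-01,  9.86006869e-01,
         1.16450752e+03],
       [ 0.00000000e+00,  0.00000000e+00,  0.00000000e+00,
         1.00000000e+00]])}
{'mtx': array([[293.57932434,   0.        , 282.32796782],
       [  0.        , 293.57932434, 207.15802278],
       [  0.        ,   0.        ,   1.        ]]), 'hand_eye': array([[ 6.31845972e-04,  2.76946953e-01, -9.60885001e-01,
        -1.70996979e+02],
       [ 9.99999508e-01,  5.59994902e-04,  8.18968494e-04,
         5.91189543e-01],
       [ 7.64901531e-04, -9.60885046e-01, -2.76946463e-01,
        -7.82241117e+01],
       [ 0.00000000e+00,  0.00000000e+00,  0.00000000e+00,
         1.00000000e+00]])}
```

View pics/scene0.png

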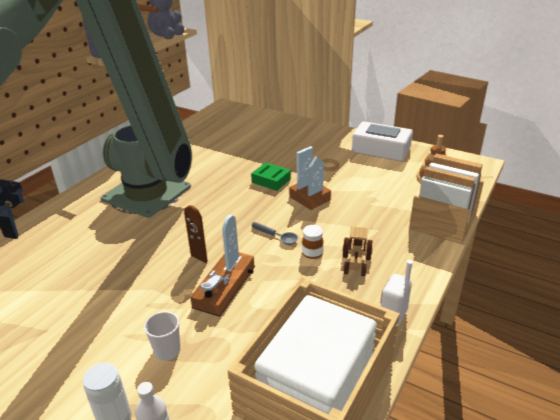

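View pics/top0.png

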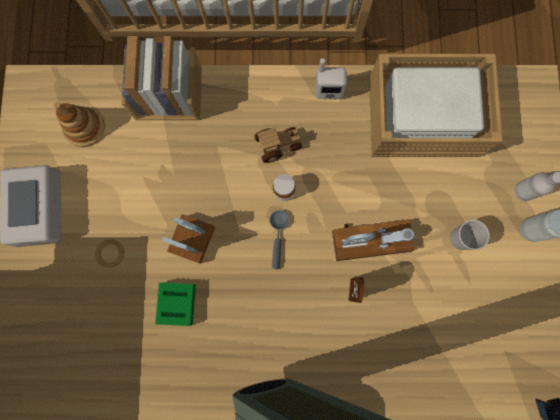

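The scene view shows the lamp at (225,280). Candidates for the panel are:
- The opal round-topped panel in the lamp, scene (231,242).
- A brown round-topped look-alike, (196,235).
- The spare panels in the stand, (305,170) and (318,175).
- The green look-alike of the stand, (270,177).

I choose the one at (231,242). In the top view the lever pad is near (408,235) and the slot near (357,240). Next is one close crop from both cameras.

```bash
python3 - <<'E'
import cv2,numpy as np
s=cv2.imread("pics/scene0.png")[200:320,170:270]; t=cv2.imread("pics/top0.png")[205:315,325:425]
a=cv2.resize(s,(400,480),interpolation=cv2.INTER_CUBIC); b=cv2.resize(t,(400,440),interpolation=cv2.INTER_CUBIC)
b=cv2.copyMakeBorder(b,0,40,0,0,cv2.BORDER_CONSTANT)
cv2.imwrite("pics/crop1.png",np.hstack([a,b]))
E
```

```text
(no output)
```

View pics/crop1.png

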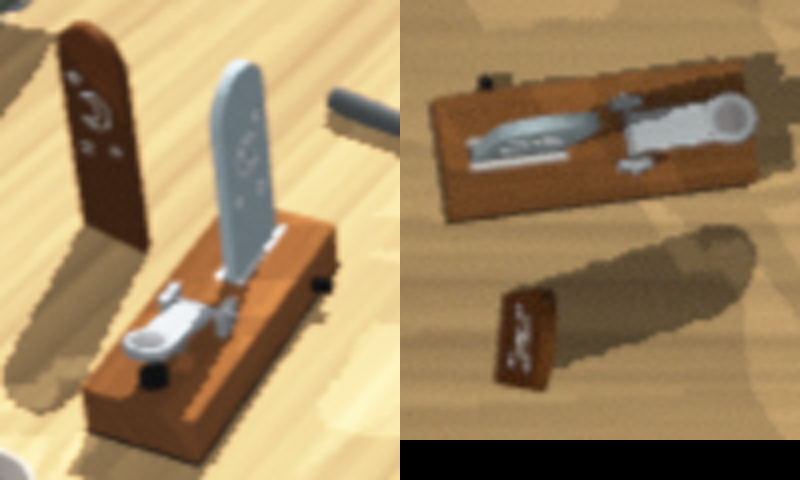

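The crop confirms the clear round-topped panel in the lamp's slot, with the lever pad at the other end and the brown look-alike standing free beside it. Now to turn the pixels into positions.

```bash
cat > h.py <<'E'
import numpy as np
from workcell import env
def ray(n,u,v,T=None):
    c=env.get_calibration(n); T=c["T"] if T is None else T
    d=np.linalg.inv(c["mtx"])@[u,v,1]; d=T[:3,:3]@(d*[1,-1,-1]); return T[:3,3],d
def at(n,u,v,z,T=None):
    o,d=ray(n,u,v,T); return o+d*(z-o[2])/d[2]
def proj(n,P,T=None):
    c=env.get_calibration(n); T=c["T"] if T is None else T
    p=(np.atleast_2d(P)-T[:3,3])@T[:3,:3]; p=p*[1,-1,-1]; q=p@c["mtx"].T; return q[:,:2]/q[:,2:]
E
python3 - <<'E'
from h import *
np.set_printoptions(precision=1,suppress=True)
tc=lambda x,y:(325+(x-400)/4-.4,205+y/4-.4)
sc=lambda x,y:(170+x/4-.4,200+y/4-.4)
C=np.array([at("top",*tc(*p),36) for p in[(432,98),(742,60),(758,185),(447,220)]]);print(C)
m=C.mean(0); a=(C[0]+C[3]-C[1]-C[2])/2; print("ctr",m,"len",np.linalg.norm(a),"wid",np.linalg.norm((C[0]+C[1]-C[2]-C[3])/2))
u=a/np.linalg.norm(a); print("lamp yaw of y axis",np.degrees(np.arctan2(u[1],u[0])))
print("pad top",at("top",*tc(733,117),68),"scene",at("scene",*sc(148,340),68))
S=np.array([at("scene",*sc(*p),36) for p in[(335,228),(205,460),(85,385)]]);print("scene corners",S, "mid diag",(S[0]+S[2])/2)
print("top of panel scene",at("scene",*sc(240,62),178))
print("slot est",m+50*u, "strip",at("top",*tc(470,165),36),at("top",*tc(567,155),36))
print("brown base", at("top",*tc(525,340),100), at("scene",*sc(115,235),0),at("scene",*sc(92,25),168))
print("brown bottom edge",at("scene",*sc(85,222),0),at("scene",*sc(147,250),0))
E
```

```text
[[ 493.6 -132.3   36. ]
 [ 517.5 -324.    36. ]
 [ 440.4 -330.4   36. ]
 [ 418.6 -140.3   36. ]]
ctr [ 467.5 -231.7   36. ] len 192.25941703548955 wid 76.38464237053347
lamp yaw of y axis 96.82612196625537
pad top [ 478.3 -308.4   68. ] scene [ 479.  -307.1   68. ]
scene corners [[ 497.2 -138.5   36. ]
 [ 542.6 -344.5   36. ]
 [ 445.9 -329.5   36. ]] mid diag [ 471.6 -234.    36. ]
top of panel scene [ 463.2 -176.5  178. ]
slot est [ 461.6 -182.1   36. ] strip [ 452.2 -154.9   36. ] [ 458.5 -214.4   36. ]
brown base [ 346.8 -176.3  100. ] [ 347.2 -179.2   -0. ] [ 350.3 -176.   168. ]
brown bottom edge [ 321.  -178.1    0. ] [ 375.3 -181.4   -0. ]
```

```bash
cat >> h.py <<'E'
from scipy.spatial.transform import Rotation as Ro
def RT(s=None):
    s=s or env.state(); T=np.eye(4); T[:3,:3]=Ro.from_euler("xyz",s["ee_rot"],degrees=True).as_matrix(); T[:3,3]=s["ee_pos"]; return T
def Rdown(yaw):  # tool x down, tool y at yaw
    c,s=np.cos(np.radians(yaw)),np.sin(np.radians(yaw)); return np.array([[0,c,s],[0,s,-c],[-1,0,0]])
def row(R,p,T=None):
    T=RT() if T is None else T; return np.round(Ro.from_matrix(T[:3,:3].T@R).as_rotvec(degrees=True),1),np.round(T[:3,:3].T@(np.array(p)-T[:3,3])/1000,4)
E
python3 - <<'E'
from h import *
print(row(Rdown(6.5),[478,-308,130]))
print("cup",at("top",470,236,82))
E
```

```text
(array([-83. ,  -0.1,   0.1]), array([ 0.0835, -0.1633, -0.3928]))
cup [ 471.85058203 -450.31409878   82.        ]
```

```bash
python3 -m handwheel '-83 0 0 0.04 -0.1633 -0.3928 0; -83 0 0 0.04 -0.1633 -0.3928 0; -83 0 0 0.04 -0.1633 -0.3928 0; -83 0 0 0.04 -0.1633 -0.3928 0; -83 0 0 0.04 -0.1633 -0.3928 0; -83 0 0 0.06 -0.1633 -0.3928 0; -83 0 0 0.07 -0.1633 -0.3928 0; -83 0 0 0.0835 -0.1633 -0.3928 0; -83 0 0 0.0835 -0.1633 -0.3928 0; -83 0 0 0.0835 -0.1633 -0.3928 0; -83 0 0 0.0835 -0.1633 -0.3928 0; -83 0 0 0.0835 -0.1633 -0.3928 0' 30
python3 -m handwheel '0 0 0 0 0 0 0; 0 0 0 0 0 0 0'
python3 - <<'E'
from h import *
import cv2
s=env.state();print(s["ee_pos"],s["ee_rot"],s["qpos"],s["gripper_width"])
print(row(Rdown(6.5),[478,-308,90]))
T=RT(s)@env.get_calibration("wrist")["hand_eye"]
im=env.grab_frame("wrist");cv2.imwrite("pics/w1.png",im[:,:,::-1])
print(proj("wrist",[[478,-308,68],[462,-181,36],[478,-308,36],[462,-181,178]],T))
E
```

```text
time_s: 1.1
ee_pos: [480.3, -305.1, 128.1]
ee_rot: [-152.4, 89.8, 124.7]
force: [-0.3, -0.1, -0.0]
gripper_width: 14.0
time_s: 1.27
ee_pos: [478.0, -308.3, 130.1]
ee_rot: [-112.3, 90.0, 164.2]
force: [-1.1, -0.7, -0.4]
gripper_width: 1.5
[ 477.98998351 -308.33350304  130.08786736] [-112.26196057   89.95197917  164.16232189] [-3.39741959e+01  2.15152362e+01  9.76324146e+01 -1.71078006e-02
  6.08979853e+01 -4.03901518e+01] 1.4888263931012962
(array([-0.1, -0. ,  0. ]), array([ 0.0401,  0.0001, -0.0003]))
[[282.67380239 219.18455577]
 [280.51642642  58.68308433]
 [282.64833559 208.44304042]
 [277.9943964  -25.04317251]]
```

View pics/w1.png

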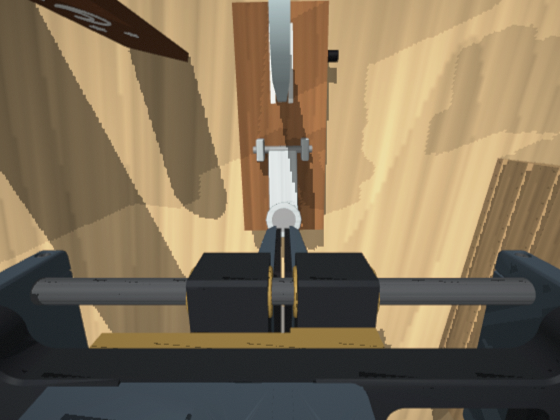

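The wrist view shows the pad at (283,217), against a predicted (283,219). The panel is edge-on at column 281, so the positions and yaw agree. Pushing the lever in steps.

```bash
python3 -m handwheel '0 0 0 0.03 0 0 0; 0 0 0 0.055 0 0 0; 0 0 0 0.065 0 0 0; 0 0 0 0.07 0 0 0; 0 0 0 0.073 0 0 0; 0 0 0 0.076 0 0 0; 0 0 0 0.076 0 0 0; 0 0 0 0.076 0 0 0; 0 0 0 0.076 0 0 0'
```

```text
time_s: 2.07
ee_pos: [478.5, -309.1, 55.4]
ee_rot: [39.7, 89.9, -43.8]
force: [-2.2, -1.4, 4.0]
gripper_width: 0.7
```

```bash
python3 -m handwheel '0 0 0 0.002 0 0 0; 0 0 0 0.003 0 0 0; 0 0 0 0.003 0 0 0; 0 0 0 0.003 0 0 0'
```

```text
time_s: 2.4
ee_pos: [478.7, -309.1, 51.8]
ee_rot: [40.5, 89.9, -43.0]
force: [-1.8, -2.7, 4.8]
gripper_width: 0.7
```

```bash
python3 -m handwheel '0 0 0 0.001 0 0 0; 0 0 0 0.002 0 0 0; 0 0 0 0.002 0 0 0; 0 0 0 0.002 0 0 0'
```

```text
time_s: 2.73
ee_pos: [478.8, -309.1, 50.6]
ee_rot: [44.3, 89.9, -39.2]
force: [-2.1, -3.4, 9.1]
gripper_width: 1.0
```

```bash
python3 -m handwheel '0 0 0 0.001 0 0 0; 0 0 0 0.002 0 0 0; 0 0 0 0.002 0 0 0; 0 0 0 0.002 0 0 0'
```

```text
time_s: 3.07
ee_pos: [478.9, -309.2, 50.2]
ee_rot: [47.1, 89.8, -36.4]
force: [-4.3, -1.7, 19.1]
gripper_width: 0.1
```

At the stop: the force rose sharply to 19 N and the tip halted at z = 50.2. Letting the lever up now, and rising above the panel.

```bash
python3 -m handwheel '0 0 0 -0.01 0 0 0; 0 0 0 -0.025 0 0 0; 0 0 0 -0.05 0 0 0; 0 0 0 -0.09 0 0 0; 0 0 0 -0.13 0 0 0.0; 0 0 0 -0.155 0 0 0.05; 0 0 0 -0.155 0 0 0.05; 0 0 0 -0.155 0 0 0.05;0 0 0 -0.155 0 0 0.05'
python3 - <<'E'
from h import *
import cv2
s=env.state();print(s["ee_pos"],s["ee_rot"],s["gripper_width"])
T=RT(s)@env.get_calibration("wrist")["hand_eye"]
im=env.grab_frame("wrist")
sc=env.grab_frame("scene")
a=np.vstack([cv2.resize(sc[200:320,150:290],(560,480))[:380]])
cv2.imwrite("pics/w2.png",np.vstack([im[:300],cv2.resize(sc[200:320,150:300],(375,300)).copy() if 0 else cv2.copyMakeBorder(cv2.resize(sc[200:320,150:300],(375,300)),0,0,0,185,cv2.BORDER_CONSTANT)])[:,:,::-1])
print(proj("wrist",[[478,-308,68],[462,-181,36],[462,-181,178],[476,-290,36]],T))
print(row(Rdown(6.5),[462,-181,200]))
E
```

```text
time_s: 3.82
ee_pos: [477.4, -307.3, 200.7]
ee_rot: [-144.1, 89.8, 132.5]
force: [-0.3, 0.3, -1.5]
gripper_width: 24.1
[ 477.37058519 -307.34607597  200.73903507] [-144.06319538   89.78350017  132.45545682] 24.079887792246044
[[283.27565481 199.56516857]
 [281.84896953  74.36809961]
 [281.03077184  35.49539268]
 [283.29092405 177.50722131]]
(array([ 0. , -0.2,  0.2]), array([ 0.0006, -0.0007, -0.1274]))
```

View pics/w2.png

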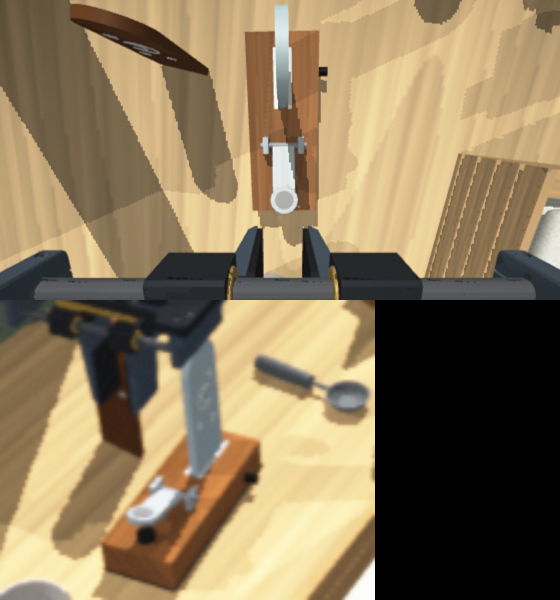

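The wrist view shows the lever back up, pad at (284,199), and the panel edge-on at column about 283. In the scene crop the panel still stands in its slot. Moving over the panel and descending.

```bash
python3 -m handwheel '0 0 0 0 -0.0005 -0.04 0.06; 0 0 0 0 -0.0005 -0.08 0.06; 0 0 0 0 -0.0005 -0.115 0.06; 0 0 0 0 -0.0005 -0.1274 0.06; 0 0 0 0 -0.0005 -0.1274 0.06; 0 0 0 0 -0.0005 -0.1274 0.06; 0 0 0 0 -0.0005 -0.1274 0.06'
python3 - <<'E'
from h import *
import cv2
s=env.state();print(s["ee_pos"],s["ee_rot"],s["gripper_width"])
T=RT(s)@env.get_calibration("wrist")["hand_eye"]
sc=env.grab_frame("scene");im=env.grab_frame("wrist")
cv2.imwrite("pics/w3.png",np.hstack([cv2.resize(sc[150:320,150:300],(371,420)),im[:,80:480]])[:,:,::-1])
print(proj("wrist",[[462,-181,36],[462,-181,178]],T))
E
```

```text
time_s: 4.5
ee_pos: [463.4, -182.9, 201.9]
ee_rot: [-62.4, 90.0, -145.9]
force: [0.0, -0.4, 1.3]
gripper_width: 60.0
[ 463.44815337 -182.91679737  201.93070649] [ -62.38999987   89.96227949 -145.9007281 ] 59.962684658846094
[[281.49915855 189.76886782]
 [280.91816704 233.82431748]]
```

View pics/w3.png

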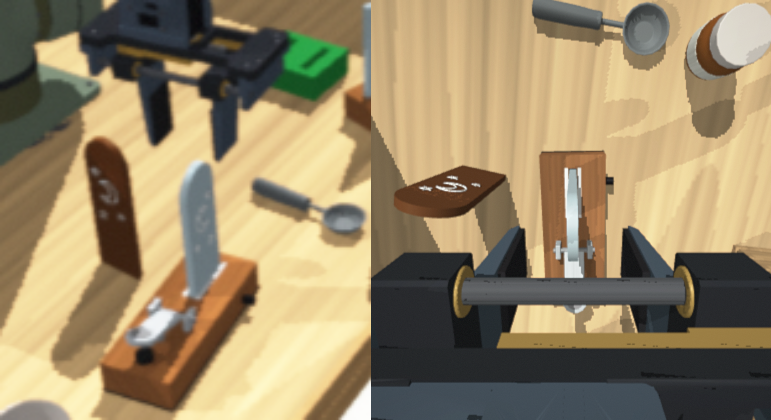

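The panel is centred between the fingers: panel at column 573 and finger midpoint at 574 in the picture. The brown panel stands clear to the left. Descending, then gripping.

```bash
python3 -m handwheel '0 0 0 0.03 0 0 0.06; 0 0 0 0.06 0 0 0.06; 0 0 0 0.075 0 0 0.06; 0 0 0 0.083 0 0 0.06; 0 0 0 0.083 0 0 0.06; 0 0 0 0.083 0 0 0.06'
python3 -m handwheel '0 0 0 0 0 0 0.03; 0 0 0 0 0 0 0.03; 0 0 0 0 0 0 0.03; 0 0 0 0 0 0 0.02; 0 0 0 0 0 0 0.02; 0 0 0 0 0 0 0; 0 0 0 0 0 0 0; 0 0 0 0 0 0 0; 0 0 0 0 0 0 0; 0 0 0 0 0 0 0' 35
```

```text
time_s: 5.1
ee_pos: [463.7, -182.8, 119.7]
ee_rot: [51.1, 90.0, -32.4]
force: [1.1, 0.0, 0.2]
gripper_width: 59.6
time_s: 5.93
ee_pos: [463.2, -182.0, 119.5]
ee_rot: [-35.5, 90.0, -119.0]
force: [-0.1, 0.2, 0.2]
gripper_width: 7.8
```

Gripped at 7.8 mm with almost no side force. Drawing it straight up.

```bash
python3 -m handwheel '0 0 0 -0.005 0 0 0; 0 0 0 -0.012 0 0 0; 0 0 0 -0.02 0 0 0; 0 0 0 -0.03 0 0 0; 0 0 0 -0.045 0 0 0; 0 0 0 -0.07 0 0 0; 0 0 0 -0.1 0 0 0; 0 0 0 -0.13 0 0 0; 0 0 0 -0.16 0 0 0; 0 0 0 -0.19 0 0 0; 0 0 0 -0.2 0 0 0; 0 0 0 -0.2 0 0 0'
python3 - <<'E'
from h import *
s=env.state();print(s["ee_pos"],s["qpos"],s["gripper_width"],s["force"])
az=np.degrees(np.arctan2(s["ee_pos"][1],s["ee_pos"][0]));print(az)
T=RT(s)
# tool x radial outward, tool y tangential +-
r=np.array([np.cos(np.radians(az)),np.sin(np.radians(az)),0]);z=np.array([0,0,1.])
for y in(np.cross(z,r),-np.cross(z,r)):
    Rv=np.column_stack([-z,y,np.cross(-z,y)]);Rh=np.column_stack([r,y,np.cross(r,y)])
    print(row(Rv,s["ee_pos"],T),row(Rh,s["ee_pos"]+[0,0,20],np.block([[Rv,s["ee_pos"][:,None]],[0,0,0,1]])))
E
```

```text
time_s: 6.93
ee_pos: [464.3, -182.5, 322.9]
ee_rot: [60.2, 89.6, -23.3]
force: [-0.2, 0.1, -0.3]
gripper_width: 7.9
[ 464.34309739 -182.49948104  322.9248035 ] [-2.27745765e+01  8.16659604e+00  8.76763973e+01 -3.55149788e-03
  8.37382972e+01 -2.92853349e+01] 7.882571925288976 [-0.22544896  0.09369461 -0.33136122]
-21.456178122423076
(array([-62. ,   0.4,  -0.2]), array([0., 0., 0.])) (array([ -0., -90.,  -0.]), array([-0.02,  0.  ,  0.  ]))
(array([118. ,  -0.2,  -0.4]), array([0., 0., 0.])) (array([-0., 90.,  0.]), array([-0.02,  0.  ,  0.  ]))
```

Free of the slot, with the foot at about z = 213. Yaw first, then tilt the tool outward.

```bash
python3 -m handwheel '-6 0 0 0 0 0 0; -13 0 0 0 0 0 0; -20 0 0 0 0 0 0; -27 0 0 0 0 0 0; -34 0 0 0 0 0 0; -41 0 0 0 0 0 0; -48 0 0 0 0 0 0; -55 0 0 0 0 0 0; -60 0 0 0 0 0 0; -62 0 0 0 0 0 0; -62 0 0 0 0 0 0; -62 0 0 0 0 0 0'
python3 -m handwheel '0 -5 0 0 0 0.01 0; 0 -11 0 0 0 0.02 0; 0 -17 0 0 0 0.03 0; 0 -23 0 0 0 0.04 0; 0 -29 0 0 0 0.05 0; 0 -35 0 -0.01 0 0.06 0; 0 -40 0 -0.01 0 0.07 0; 0 -43 0 -0.01 0 0.075 0; 0 -45 0 -0.01 0 0.08 0; 0 -45 0 -0.01 0 0.08 0'
python3 - <<'E'
from h import *
s=env.state();print(s["ee_pos"],s["qpos"],s["gripper_width"],RT(s)[:3,:3])
E
```

```text
time_s: 7.93
ee_pos: [462.5, -181.7, 317.9]
ee_rot: [179.6, 89.8, 158.1]
force: [-0.2, 0.5, -1.0]
gripper_width: 8.1
time_s: 8.77
ee_pos: [535.8, -210.5, 326.5]
ee_rot: [0.1, 45.3, -21.5]
force: [-1.1, 0.6, -1.5]
gripper_width: 8.0
[ 535.81483463 -210.53377164  326.45139437] [-23.37184486  -4.29573313 114.1860854    3.10234257  25.41626868
 -94.0839263 ] 8.037726088939422 [[ 6.55016328e-01  3.66905815e-01  6.60555624e-01]
 [-2.57764920e-01  9.30257783e-01 -2.61108605e-01]
 [-7.10289276e-01  7.62331943e-04  7.03909485e-01]]
```

```bash
python3 - <<'E'
import numpy as np
from scipy.optimize import fsolve
D=[(18.352,89.708,72.042,574.5,213.1),(21.515,97.632,60.898,568.8,130.1),(8.167,87.676,83.738,498.9,322.9),(-4.296,114.186,25.416,575.7,326.5)]
A=[];b=[]
def rows(a,c,e):
    a,c,e=np.radians([a,c,e]);f=a+c;t=f+e
    return [[1,0,np.sin(a),np.sin(f),np.cos(f),np.sin(t)],[0,1,np.cos(a),np.cos(f),-np.sin(f),np.cos(t)]]
for a,c,e,r,z in D: A+=rows(a,c,e);b+=[r,z]
A=np.array(A);p,res,rk,sv=np.linalg.lstsq(A,b,rcond=None);print(p.round(1),(A@p-b).round(1),sv.round(2))
for r in(550,600,650,700,750):
  for z in(330,400,450,500,550):
    q,_,ok,_=fsolve(lambda q:(np.array(rows(q[0],q[1],90-q[0]-q[1]))@p-[r,z]),[5,80],full_output=True)
    print(r,z,q.round(0),round(90-q.sum()),ok)
E
```

```text
[1.000e-01 1.408e+02 5.924e+02 4.169e+02 2.560e+01 3.364e+02] [ 0. -0. -0.  0. -0.  0.  0. -0.] [3.92 2.87 0.57 0.21 0.2  0.13]
550 330 [  8. 150.] -68 1
550 400 [ -4. 143.] -49 1
550 450 [-10. 137.] -38 1
550 500 [-14. 132.] -28 1
550 550 [-17. 126.] -19 1
600 330 [ 11. 145.] -66 1
600 400 [  1. 138.] -49 1
600 450 [ -4. 133.] -39 1
600 500 [ -8. 128.] -29 1
600 550 [-11. 122.] -21 1
650 330 [ 15. 139.] -63 1
650 400 [  6. 133.] -49 1
650 450 [  1. 129.] -39 1
650 500 [ -3. 124.] -30 1
650 550 [ -6. 118.] -22 1
700 330 [ 18. 133.] -60 1
700 400 [ 10. 128.] -47 1
700 450 [  5. 123.] -39 1
700 500 [  2. 119.] -30 1
700 550 [ -1. 114.] -22 1
750 330 [ 21. 127.] -57 1
750 400 [ 14. 122.] -46 1
750 450 [ 10. 118.] -38 1
750 500 [  6. 114.] -30 1
750 550 [  4. 109.] -22 1
```

The planar fit shows that tilting outward at this height drives q5 past its limit. I'll tilt sideways with joint 4 instead, and check the relative move.

```bash
cat > tgt.py <<'E'
from h import *
k=np.sqrt(.5);Rt=np.array([[k,0,k],[k,0,-k],[0,1,0]]).astype(float)
E
python3 - <<'E'
from tgt import *
print(np.linalg.det(Rt));T=RT();rv,sh=row(Rt,[627,-151,350],T);print(rv,np.linalg.norm(rv),sh)
for f in(.25,.5,.75):
    R=T[:3,:3]@Ro.from_rotvec(rv*f,degrees=True).as_matrix();print(R[:,0].round(2),(T[:3,3]+f*(np.array([627,-151,350])-T[:3,3])-336*R[:,0]).round())
E
```

```text
1.0
[50.7 16.7 74.8] 91.8935253431927 [0.0277 0.0889 0.0613]
[ 0.72  0.07 -0.7 ] [ 318. -219.  566.]
[ 0.75  0.37 -0.55] [ 331. -304.  525.]
[ 0.74  0.59 -0.31] [ 354. -365.  448.]
```

```bash
python3 -m handwheel '2.5 0.8 3.7 0.0014 0.0044 0.003 0; 6.1 2 9 0.0033 0.0107 0.0074 0; 9.6 3.2 14.2 0.0053 0.017 0.0116 0; 13.2 4.3 19.4 0.0072 0.023 0.016 0; 16.7 5.5 24.7 0.009 0.029 0.02 0; 20.3 6.7 29.9 0.011 0.0356 0.0245 0; 23.8 7.8 35.2 0.013 0.0418 0.0288 0; 27.4 9 40.4 0.015 0.048 0.033 0; 30.4 10 44.9 0.0166 0.0533 0.0368 0; 30.4 10 44.9 0.0166 0.0533 0.0368 0; 30.4 10 44.9 0.0166 0.0533 0.0368 0; 30.4 10 44.9 0.0166 0.0533 0.0368 0'
python3 - <<'E'
from tgt import *
s=env.state();print(s["ee_pos"],s["qpos"],s["gripper_width"]);rv,sh=row(Rt,[627,-151,350]);print(np.linalg.norm(rv))
for f in (.15,.35,.55,.75,.9,1):print((rv*f).round(1),(sh*f).round(4))
E
```

```text
time_s: 9.77
ee_pos: [592.2, -175.4, 343.9]
ee_rot: [65.6, 27.8, 31.9]
force: [0.4, -0.1, -1.7]
gripper_width: 7.7
[ 592.17110253 -175.39672594  343.86627858] [ -45.71848019   11.69653562  106.50203535   69.55269164   67.22281578
 -135.3418564 ] 7.68105814100062
36.92235095440159
[3.1 1.  4.5] [0.0052 0.0036 0.0012]
[ 7.2  2.3 10.5] [0.0121 0.0084 0.0029]
[11.3  3.7 16.4] [0.0191 0.0131 0.0046]
[15.4  5.  22.4] [0.026  0.0179 0.0062]
[18.5  6.  26.9] [0.0312 0.0215 0.0075]
[20.6  6.7 29.9] [0.0347 0.0239 0.0083]
```

```bash
python3 -m handwheel '3.1 1 4.5 0.0052 0.0036 0.0012 0; 7.2 2.3 10.5 0.0121 0.0084 0.0029 0; 11.3 3.7 16.4 0.0191 0.0131 0.0046 0; 15.4 5 22.4 0.026 0.0179 0.0062 0; 18.5 6 26.9 0.0312 0.0215 0.0075 0; 20.6 6.7 29.9 0.0347 0.0239 0.0083 0; 20.6 6.7 29.9 0.0347 0.0239 0.0083 0; 20.6 6.7 29.9 0.0347 0.0239 0.0083 0; 20.6 6.7 29.9 0.0347 0.0239 0.0083 0; 20.6 6.7 29.9 0.0347 0.0239 0.0083 0; 20.6 6.7 29.9 0.0347 0.0239 0.0083 0'
python3 - <<'E'
from tgt import *
import cv2
s=env.state();print(s["ee_pos"],s["qpos"],s["gripper_width"],s["qvel"].round(1),row(Rt,[627,-151,350],RT(s)))
T=RT(s);print("toolx",T[:3,0])
sc=env.grab_frame("scene");im=env.grab_frame("wrist")
cv2.imwrite("pics/w4.png",np.hstack([sc[:,80:480],im[:,80:480]])[:,:,::-1])
print(proj("scene",[T[:3,3]+109*T[:3,0],T[:3,3]-59*T[:3,0]])-[80,0])
E
```

```text
time_s: 10.68
ee_pos: [626.8, -150.9, 351.4]
ee_rot: [89.8, -0.0, 45.0]
force: [-0.0, 1.4, -0.5]
gripper_width: 7.6
[ 626.79369097 -150.91989782  351.36957946] [ -46.11197621   27.54819632  107.65798904   89.23858817   90.76651271
 -135.36569723] 7.566971093843425 [-0.1  0.3  0.2  0.1  0.3 -0.1] (array([ 0.2,  0. , -0. ]), array([ 0.0001, -0.0014,  0.0002]))
toolx [7.07496737e-01 7.06716598e-01 1.31639105e-04]
[[263.67812707 155.15783684]
 [187.14530723 166.6471038 ]]
```

View pics/w4.png

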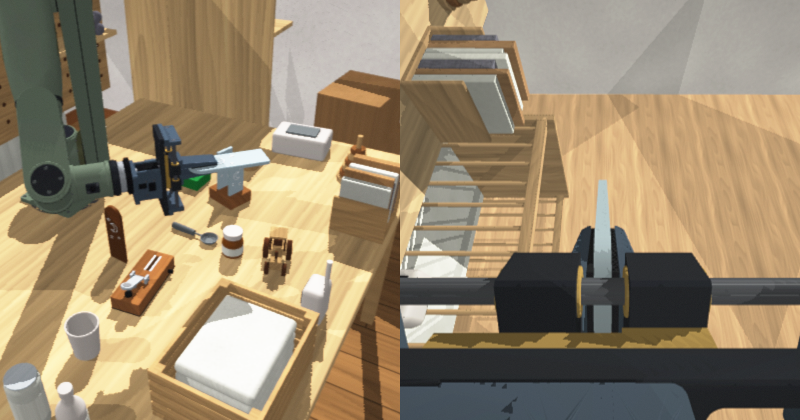

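The scene picture shows the panel lying flat, its free end at about (268,155) against a predicted (264,155). The slot is empty, the lever is up, and the brown panel, spares and other things are in place. In the wrist view the panel runs straight out of the pads at column 602. Settling, then handing in.

```bash
python3 -m handwheel '0 0 0 0 0 0 0; 0 0 0 0 0 0 0; 0 0 0 0 0 0 0; 0 0 0 0 0 0 0; 0 0 0 0 0 0 0; 0 0 0 0 0 0 0' && python3 -c "
from workcell import env
print(env.state()['qvel'].round(2)); print(env.job_done())"
```

```text
time_s: 11.28
ee_pos: [627.1, -151.2, 349.8]
ee_rot: [90.1, -0.0, 45.0]
force: [0.5, -0.2, -0.3]
gripper_width: 7.8
[ 0.01 -0.09  0.07 -0.06 -0.02  0.1 ]
the job is handed in; nothing more can be done
None
```

The night light is switched off, and its panel is out of the slot and held level in the gripper. The job was handed in at 11.3 s, and no verdict is reported.

- **Switch:** I pushed the lever to its stop. The tip halted at z = 50.2 mm while the force rose to 19 N. I then let go, and the pictures show the lever back up.
- **Panel:** I gripped it by its faces at 7.8 mm opening and 35 N, drew it straight up and turned it flat.
- **Change of plan:** I began tilting the panel outward, but finishing that way would have passed joint 5's limit. I turned it sideways with joint 4 instead.
- **Last checks:** The tool axis was within about 0.1° of level, with the tip at z ≈ 350 mm, so the panel's middle is about 35 cm up. The arm was nearly still, at no more than 0.1 °/s, and the grip was still 7.8 mm.
- **Rest of the scene:** The last picture shows the slot empty and the brown panel, the spares and most of the other things where they were; I did not check the teether separately.

No check failed. The free end showed about 4 pixels from where I predicted it, which I put down to calibration error or my pixel reading.

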